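Clamp a jar with the small inner knob

ROBOT

A 6-joint arm with a two-finger parallel gripper is mounted at the origin on the work surface. World frame = base frame: x ahead of the robot, y to its left, z up, the work surface at z = 0. Lengths are in m, angles in degrees, forces in N, time in s.
With the tool pointing down it reaches from about 0.325 to 0.85 m from the base axis. Payload 15.5 kg.
Tool frame: the origin (TCP) lies midway between the tips of the shut fingers; the grasp point (between the pads) lies 19 mm behind it; z points along the fingers, y is the line along which they close (so a half turn about z gives the same grasp; the last joint's range is limited). The gripper opens to 91 mm and grips with 3 to 60 N. Pads are 32 mm wide; open, the fingers measure 118 mm over their backs; the gripper's body (76 mm by 178 mm) begins 60 mm behind the grasp point.
Start: joints at [61.392, 28.281, 77.091, -0, 74.628, -5.472], TCP at [0.246, 0.575, 0.214] pointing down, gripper open.
Joint ranges: [-166.48, 166.48], [-47.26, 123.95], [12.59, 153.08], [-70.14, 250.14], [6.76, 159.57], [-176.63, 176.63]. Speed limits (degrees/s): [108.29, 108.29, 147.25, 172.46, 172.46, 172.46].

INTERFACE

Orientations are given as a 3x3 rotation matrix whose columns are the frame's x, y, z axes.
In Python, from bench import ctrl gives the robot as it stands. The module is installed in compiled form; this text tells all that it offers. Calls block until the motion is done:
- ctrl.goto(position, orientation): joint-space move of the TCP to a pose.
- ctrl.move_l(position, vel=0.15, ori=None, contact_N=None): straight line of the TCP; ori=None keeps the orientation; vel is the mean speed in m/s. With contact_N (N) it stops when the force on the tool has changed by that much, and returns True; else False.
- ctrl.movej(angles): joint-space move.
- ctrl.command_gripper(opening): opening from 0.0 (shut) to 1.0 (fully open); the grip force is fixed at half the most; returns when the fingers have stopped.
- ctrl.sleep(seconds).
- ctrl.ik(position, orientation): joint angles nearest the present ones, or None.
- ctrl.read_camera(name): name is "side" or "top"; returns the picture (480x640x3 uint8, blue, green, red); there is no depth.
- ctrl.camera_params(name): a dict with "fx", "fy", "cx", "cy" (pixels), "pose" (4x4, takes a point from camera to world coordinates). Camera axes: x right, y up, looking along -z (the intrinsics and any distortion apply to the point x, -y, -z); pixel columns grow to the right and rows downward; lengths in m; the calibration is good to about 2 mm. A picture is of the moment at which its call begins. camera_params takes no time and is no camera call.
A pose or a line that the arm cannot do raises ctrl.MotionError and nothing moves.
- ctrl.sign_off(): hands the job in; it is judged then, once.
Readings, each from a call of its own:
- ctrl.current_t(): time.
- ctrl.current_q(): joint angles.
- ctrl.current_dq(): joint speeds.
- ctrl.current_effort(): joint torques, N m.
- ctrl.current_tool_pos(): TCP position.
- ctrl.current_eef_rot(): TCP orientation.
- ctrl.current_contact_force(): force on the tool from outside, world axes, zero at the start.
- ctrl.current_wrist_torque(): the same for the moment, N m.
- ctrl.current_grip_width(): opening from 0.0 (shut) to 1.0 (fully open).
- ctrl.current_grasp_force(): force on a finger pad.
Only numpy, scipy, OpenCV 4.12 (cv2) and the standard library are available. Lean on these libraries where they do the work, as an engineer would, in place of code of your own. Each camera call takes 0.05 s, during which the arm holds its last target. There are 200 camera calls.

TASK

Stand the glass jar with the steel lid upright in the jar clamp, between the V-shaped stop and the rubber pad, and let go of it. Then turn only the small inner knob of the coaxial pair clockwise until the pad holds the jar snugly against the stop with about 12 N (6 to 18 N will do, and never more than 25 N or the glass may crack). Do not turn the wide outer ring around the knob, do not push the jaw by hand, leave the other things where they are, and take the hand away.

Things in the scene. Friction and masses are not known exactly. Their poses are not given: they have to be found in the camera images.
- jar: Glass jar of brown spice, diameter 56 mm, with a flat steel lid 54 mm across that fills its top 18 mm; 96 mm high in all, 0.17 to 0.32 kg. Origin: centre of its underside; z up its axis. Loose. It starts on the counter in any one of three places, the mug and the tub in the two others.
- clamp: Jar clamp fixed to the counter: grey plate 100 x 240 x 8 mm thick, dark housing 84 x 84 mm, 45 mm high, at one end. Origin: on its centre line, at counter height; y runs from V stop to housing, z up. The knobs' vertical axis is at x 0, y 85 mm. The jar stands on the plate; free place: centre at x 0, y -28 mm, with 7 to 17 mm to the stop and 4 to 9 mm to the pad.
- stop: Steel V stop, 68 mm high, 52 mm wide, with a 120 degree V open towards the pad. It is screwed down firmly, but anywhere along 10 mm of the clamp's y, so the jaw's travel is not known beforehand. Origin: at counter height where the centre of a fully seated jar would be; axes as the clamp's.
- pad: Rubber-faced pad on the front of the jaw, 36 mm wide, 6 mm thick, 19 to 49 mm above the counter. Origin: at counter height below the middle of its thickness (its face is 3 mm further to the clamp's -y). It yields 1 mm for every 4 N. The jar slides on the plate under 1 to 4 N until it meets the stop; only then does the force climb.
- knob (a joint): Turn of the small inner knob, rad, growing clockwise from above, 0 to 4.2; starts at 0 to 0.5. The jaw advances 10 mm per rad. The knob is stiff (0.20 Nm) and stays where left; each newton on the pad adds 0.01 Nm. Once the jar is firm against the stop, 0.3 rad more makes 12 N. It needs 1 to 3 rad in all, hence more than one grasp.
- knob_top (a point): Centre of the top of the small inner knob: a black fluted upright cylinder, diameter 29 mm, with a silver cap and dark pointer line; it stands 27 mm above the outer ring, its top 85 mm above the counter. It can be gripped at any yaw; its axis is fixed.
- ring_mark (a point): White mark on the wide outer ring, 28 mm from the knobs' axis, 57.5 mm above the counter. The ring is black, diameter 64 mm, 12 mm high, just below the inner knob and around its axis; it turns very easily (0.02 Nm), also when a fingertip rubs on it. It must stay at the setting found.
- mug: Bystander: white mug, diameter 76 mm, 85 mm high, loose. Origin: centre of underside.
- tub: Bystander: squat aluminium tin, diameter 72 mm, 50 mm high, loose. Origin: centre of underside.
- oil: Bystander: green glass bottle, diameter 60 mm, 220 mm high, loose, standing beyond the others. Origin: centre of underside.
- jaw: Moving steel jaw that carries the pad, 44 mm wide, 10 mm thick, up to 49 mm above the counter; its rods run into the housing. Origin: moves with it; at the clamp's origin when the knob is at 0. The knob alone drives it; do not push it.

How it is judged (in metres and radians):
On the way, in this order (a step that is already met when the one before it is completed fails the run):
1. the jar stands upright on the clamp's plate between stop and pad, let go, not yet clamped (y of jar in the frame of clamp between -0.05 and -0.012 m and x of jar in the frame of clamp between -0.012 and 0.012 m and height (world z) of jar below 0.011 m and angle between jar's own z axis and vertical below 0.1 rad and contact force between the fingers and jar below 0.3 N and contact force between pad and jar below 5 N), for 0.2 s.
2. the pad holds the jar against the stop with 6 to 18 N (contact force between pad and jar between 6 and 18 N and contact force between stop and jar above 4 N), for 0.2 s.
At the end, for the whole second after the job is handed in: The jar stands upright (within 0.1 rad) on the clamp's plate, within 12 mm of its centre line, held at rest between pad and V stop with 6 to 18 N of pad force (over 4 N on the stop); the outer ring's mark is within 4 mm of where it was; the hand touches nothing (all of step 2 and height (world z) of jar below 0.011 m and angle between jar's own z axis and vertical below 0.1 rad and x of jar in the frame of clamp between -0.012 and 0.012 m and linear speed of jar below 0.01 m/s and distance of ring_mark from where it was at the start of the episode below 0.004 m).
It fails at once if the outer ring is turned: its mark moves more than 4 mm (0.14 rad) (distance of ring_mark from where it was at the start of the episode above 0.004 m).
It fails at once if the pad squeezes the jar with more than 25 N (contact force between pad and jar above 25 N).
It fails at once if the robot pushes on the jaw or its pad with more than 4 N (contact force between any of the fingers, the arm and jaw above 4 N).
It fails at once if a bystander is moved more than 15 mm (distance of any of mug, tub, oil from where it was at the start of the episode above 0.015 m).
It also fails if it takes over 72 s, if anything falls off the work surface, if the arm or the gripper's body presses on something with over 40 N, if the wrist force passes 120 N, or if a joint passes its speed limit or range.

## Working session

There is one attempt and no reset: what is moved stays moved. The work goes in short steps, each a Python script; the robot and the scene stay as the last script left them, time stands still between calls to the robot, and variables do not carry over. Pictures are saved under pics/ and viewed, at most 10 in all, crops included, and the job is handed in when it is done.

```bash
mkdir -p pics; python3 - <<'E'
from bench import ctrl
import cv2
for n in("top","side"):
    cv2.imwrite(f"pics/{n}0.png",ctrl.read_camera(n)); p=ctrl.camera_params(n); print(n,p)
print(ctrl.current_t())
E
```

```text
top {'fx': 471.2164643680795, 'fy': 471.2164643680795, 'cx': 323.2915762846336, 'cy': 235.87767186696706, 'pose': array([[-0.02208504,  0.99588871, -0.08785179,  0.52729913],
       [-0.99974292, -0.02154809,  0.0070557 , -0.039972  ],
       [ 0.00513365,  0.08798503,  0.99610857,  1.08881998],
       [ 0.        ,  0.        ,  0.        ,  1.        ]])}
side {'fx': 459.83642129770095, 'fy': 459.83642129770095, 'cx': 316.18071015999584, 'cy': 237.8070737178103, 'pose': array([[-0.95046251,  0.21948369, -0.22010889,  0.43325884],
       [-0.31068919, -0.64880076,  0.69464365,  0.51937037],
       [ 0.00965614,  0.7286182 ,  0.68485201,  0.61719464],
       [ 0.        ,  0.        ,  0.        ,  1.        ]])}
0.1
```

View pics/top0.png

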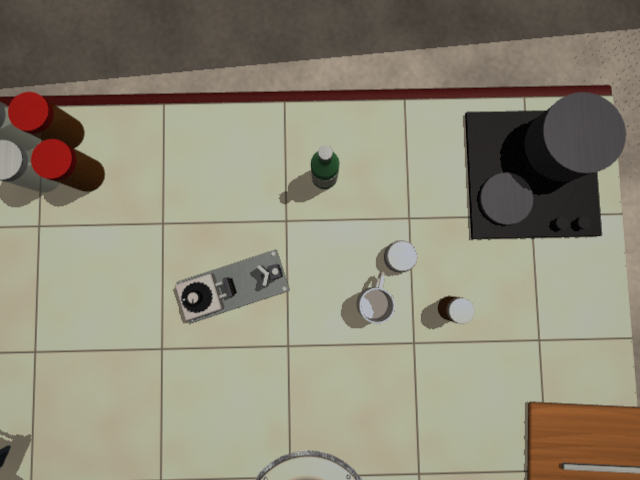

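View pics/side0.png

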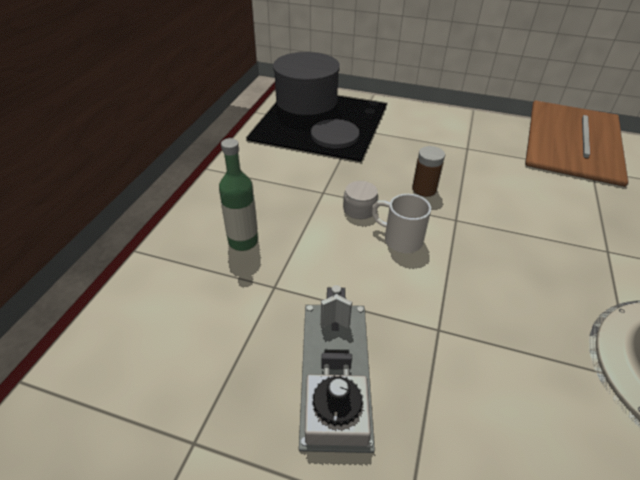

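The top view has the clamp at about (232,287), with the knob at (198,298) and the stop at (267,272). The jar is at (458,310), the mug at (376,305), the tub at (400,256) and the bottle at (325,165). Next I'll enlarge crops of the clamp and jar.

```bash
python3 - <<'E'
import cv2,numpy as np
t=cv2.imread("pics/top0.png");s=cv2.imread("pics/side0.png")
z=lambda a,k:cv2.resize(a,None,fx=k,fy=k,interpolation=cv2.INTER_CUBIC)
cv2.imwrite("pics/c1.png",z(t[245:330,168:298],6))
a=z(t[290:330,430:480],8); b=z(s[140:205,400:460],6); c=z(s[280:460,290:385],3)
H=600;o=np.zeros((H,800,3),np.uint8)
o[:320,:400]=a;
o[:540,410:695]=c
b=z(s[140:205,400:460],4);o[330:590,:240]=b
cv2.imwrite("pics/c2.png",o)
E
```

```text
(no output)
```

View pics/c1.png

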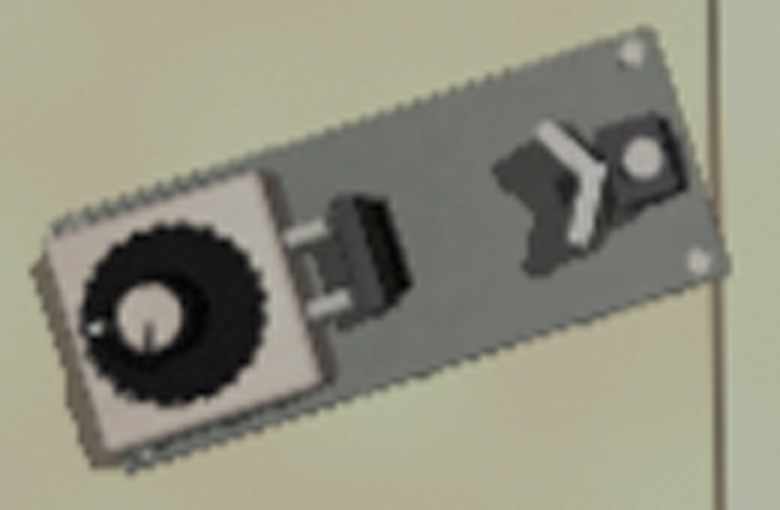

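View pics/c2.png

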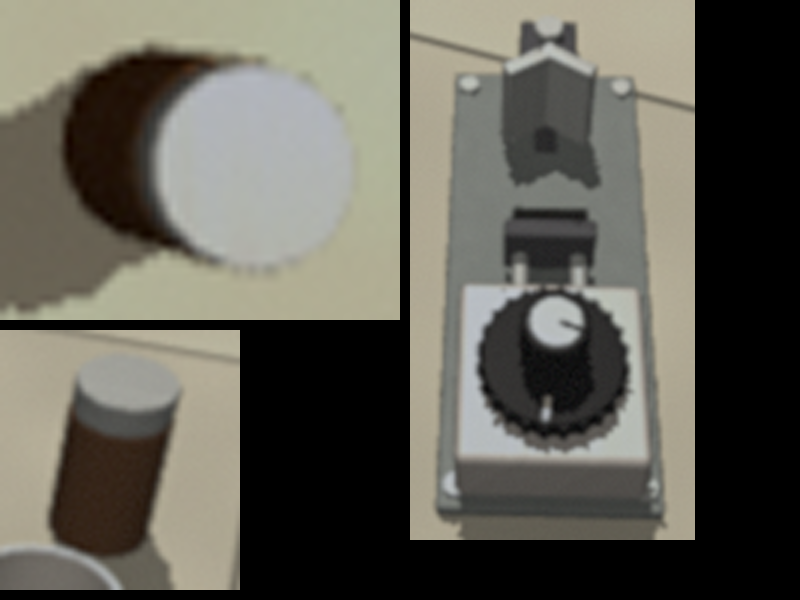

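```bash
cat > h.py <<'E'
import numpy as np
from bench import ctrl
P={n:ctrl.camera_params(n) for n in("top","side")}
def ray(n,u,v):
    p=P[n];d=p["pose"][:3,:3]@np.array([(u-p["cx"])/p["fx"],-(v-p["cy"])/p["fy"],-1]);return p["pose"][:3,3],d
def at(n,u,v,z):
    o,d=ray(n,u,v);return o+d*(z-o[2])/d[2]
def tri(uvt,uvs):
    A=[];b=[]
    for n,(u,v) in(("top",uvt),("side",uvs)):
        o,d=ray(n,u,v);d=d/np.linalg.norm(d);M=np.eye(3)-np.outer(d,d);A.append(M);b.append(M@o)
    return np.linalg.lstsq(np.vstack(A),np.hstack(b),rcond=None)[0]
def pix(n,X):
    p=P[n];c=p["pose"][:3,:3].T@(np.asarray(X)-p["pose"][:3,3]);return p["cx"]+p["fx"]*c[0]/-c[2],p["cy"]-p["fy"]*c[1]/-c[2]
E
python3 - <<'E'
from h import *
np.set_printoptions(precision=4,suppress=True)
T=lambda u,v:(167.6+u/6,244.6+v/6); S=lambda u,v:(289.8+(u-410)/3,279.8+v/3)
def show(k,t,s,z): print(k,at("top",*t,z),at("side",*s,z),tri(t,s))
show("knob",T(150,317),S(556,321),.085)
show("mark",T(95,328),S(547,408),.0575)
show("stopV",T(602,165),S(548,46),.068)
show("jar",(429.6+254/8,289.6+168/8),(399.8+129/4,139.8+(382-330)/4),.096)
show("screwTop",T(632,52),S(621,86),.012)
show("screwBot",T(700,262),S(468,82),.012)
show("plateR",T(728,268),S(455,75),.008)
show("plateRt",T(655,28),S(633,77),.008)
show("houseFrontL(top)",T(328,382),S(463,287),.045)
show("houseFront2",T(268,170),S(636,289),.045)
show("houseb1",T(107,452),S(458,458),.045)
show("houseb2",T(48,228),S(648,460),.045)
print("ring",at("top",*T(175,314),.0575))
print("jaw back top corner",at("top",*T(335,208),.049),at("top",*T(365,318),.049))
for k,t,z in(("mug",(376,304),.085),("tub",(400,256),.05)):print(k,at("top",*t,z))
print(ctrl.current_q(),ctrl.current_eef_rot())
E
```

```text
knob [0.4914 0.2317 0.085 ] [0.4928 0.2306 0.085 ] [0.492  0.2313 0.0866]
mark [0.4869 0.2589 0.0575] [0.4884 0.255  0.0575] [0.4875 0.2575 0.0629]
stopV [0.5414 0.074  0.068 ] [0.5411 0.0752 0.068 ] [0.5414 0.0741 0.0667]
jar [ 0.452  -0.3319  0.096 ] [ 0.4534 -0.3303  0.096 ] [ 0.4527 -0.3321  0.095 ]
screwTop [0.5849 0.0683 0.012 ] [0.5059 0.0444 0.012 ] [0.5435 0.0629 0.0341]
screwBot [0.5048 0.0436 0.012 ] [0.5867 0.0686 0.012 ] [0.5454 0.057  0.0145]
plateR [0.5022 0.0334 0.008 ] [0.5962 0.0632 0.008 ] [0.5487 0.0496 0.0119]
plateRt [0.5941 0.0598 0.008 ] [0.5016 0.033  0.008 ] [0.5456 0.0544 0.0347]
houseFrontL(top) [0.4649 0.1775 0.045 ] [0.5425 0.2061 0.045 ] [0.5039 0.1913 0.0415]
houseFront2 [0.5426 0.1993 0.045 ] [0.4668 0.1819 0.045 ] [0.5041 0.1932 0.0617]
houseb1 [0.4415 0.258  0.045 ] [0.5189 0.2815 0.045 ] [0.48   0.2701 0.0476]
houseb2 [0.5232 0.2799 0.045 ] [0.4433 0.2573 0.045 ] [0.4831 0.2706 0.0716]
ring [0.4913 0.2301 0.0575]
jaw back top corner [0.5282 0.1739 0.049 ] [0.488  0.1631 0.049 ]
mug [ 0.469  -0.1552  0.085 ]
tub [ 0.5707 -0.2156  0.05  ]
[61.3918 28.3113 77.1222 -0.0012 74.6301 -5.4713] [[-0.9196  0.3929 -0.0005]
 [ 0.3929  0.9196 -0.001 ]
 [ 0.0001 -0.0011 -1.    ]]
```

```bash
cat >> h.py <<'E'
def R(deg):
    c,s=np.cos(np.radians(deg)),np.sin(np.radians(deg));return np.array([[-s,c,0],[c,s,0],[0,0,-1.]])
YAW=17.1;K=np.array([.492,.231]);cy=np.array([-np.sin(np.radians(YAW)),np.cos(np.radians(YAW))]);O=K-.085*cy
E
python3 - <<'E'
from h import *
import cv2
J=[.4527,-.3313]; D=O-.030*cy
phi=0
ctrl.goto([*J,.22],R(phi)); print(ctrl.current_q(),ctrl.current_t())
ctrl.move_l([*J,.045],.15)
ctrl.command_gripper(0); print("grip",ctrl.current_grip_width()*91,ctrl.current_grasp_force())
ctrl.move_l([*J,.22],.2)
print("lift",ctrl.current_grip_width()*91,ctrl.current_contact_force())
ctrl.move_l([*D,.22],.2,ori=R(YAW)); print(D,ctrl.current_tool_pos(),ctrl.current_t())
cv2.imwrite("pics/t1.png",cv2.resize(ctrl.read_camera("side")[180:480,200:480],None,fx=2,fy=2))
E
```

```text
[-4.22382974e+01  2.27719365e+01  8.58062660e+01  7.70801026e-03
  7.14237057e+01 -4.22916084e+01] 3.35
grip 55.32109950394226 30.000365674495697
lift 55.2215870111627 [ 0.39435826  0.97876208 -3.19496099]
[0.52581464 0.1210838 ] [0.52576779 0.12054857 0.21998396] 8.7667
```

View pics/t1.png

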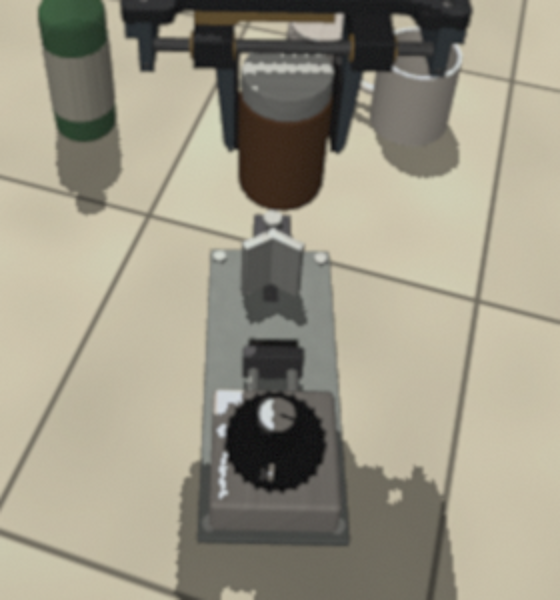

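The jar hangs upright between the fingers at crop (282,130), and the bystanders haven't moved. Next I'll lower it onto the plate.

```bash
python3 - <<'E'
from h import *
import cv2
D=O-.030*cy
ctrl.move_l([*D,.075],.12)
print(ctrl.current_tool_pos(),ctrl.current_contact_force())
print(ctrl.move_l([*D,.050],.025,contact_N=2.5),ctrl.current_tool_pos(),ctrl.current_contact_force())
a=ctrl.read_camera("top")[225:345,150:310]
print(ctrl.current_t())
ctrl.command_gripper(0.85)
ctrl.move_l([*D,.22],.2); print(ctrl.current_tool_pos(),ctrl.current_t())
ctrl.goto([*(K+[-.12,.06]),.25],R(YAW+60))
b=ctrl.read_camera("top");s=ctrl.read_camera("side");cv2.imwrite("pics/rawt.png",b);cv2.imwrite("pics/raws.png",s)
o=np.zeros((600,800,3),np.uint8)
o[:510,:468]=cv2.resize(s[280:450,280:436],None,fx=3,fy=3);
o[:320,475:800]=cv2.resize(b[245:325,218:299],None,fx=4,fy=4)[:320,:325] if True else 0
cv2.imwrite("pics/t2.png",o); print(ctrl.current_t())
E
```

```text
[0.52623412 0.12114964 0.07559288] [ 0.94632194  0.18150156 -3.47827688]
True [0.52566739 0.1210526  0.05288313] [-0.07067475 -0.92776694  5.06010719]
11.0417
[0.52520623 0.1210241  0.21903989] 12.5583Traceback (most recent call last):
  File "<stdin>", line 15, in <module>
ValueError: could not broadcast input array from shape (320,324,3) into shape (320,325,3)
```

```bash
python3 - <<'E'
import cv2,numpy as np
b=cv2.imread("pics/rawt.png");s=cv2.imread("pics/raws.png")
z=lambda a,k:cv2.resize(a,None,fx=k,fy=k,interpolation=cv2.INTER_CUBIC)
o=np.zeros((600,800,3),np.uint8)
o[:540,:360]=z(s[270:450,280:400],3);o[:400,370:800]=z(b[245:325,212:298],5)
cv2.imwrite("pics/t2.png",o)
E
```

```text
(no output)
```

View pics/t2.png

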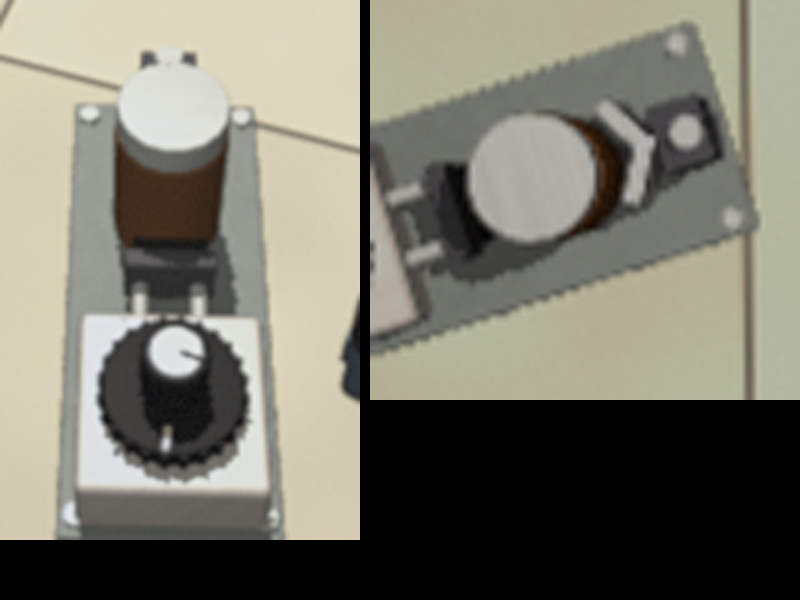

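The jar stands upright between the pad and the V stop, with its lid at crop (532,178) in the top view. Next I'll grip the knob and turn it in steps while reading torque.

```bash
python3 - <<'E'
from h import *
j=at("top",211.6+162/5,244.6+178/5,.104)[:2]-O;cx=np.array([cy[1],-cy[0]]);print("jar in clamp",j@cx,j@cy)
ctrl.goto([*K,.14],R(115)); print(ctrl.current_q(),ctrl.current_t())
ctrl.command_gripper(0.55)
ctrl.move_l([*K,.0625],.1)
print(ctrl.current_tool_pos(),ctrl.current_contact_force(),ctrl.current_wrist_torque())
ctrl.command_gripper(0)
print("w",ctrl.current_grip_width()*91,ctrl.current_grasp_force(),ctrl.current_tool_pos(),ctrl.current_contact_force(),ctrl.current_wrist_torque())
q=np.array(ctrl.current_q())
for i in range(1,5):
    q[5]+=3;ctrl.movej(q)
    print(i*3,ctrl.current_q()[5],ctrl.current_wrist_torque()[2],ctrl.current_contact_force(),ctrl.current_effort()[5],ctrl.current_t())
E
```

```text
jar in clamp -0.0008971823194793271 -0.030952749696977776
[ 1.88317432e+01  2.67661886e+01  9.37122822e+01  8.97706139e-03
  5.95294591e+01 -9.60062289e+01] 14.45
[0.49232515 0.23110847 0.06293861] [ 0.38766313 -0.53056229  1.08203266] [ 0.07630329  0.01051932 -0.02448234]
w 28.43682001741196 30.001253485679626 [0.49225825 0.23092901 0.06281406] [ 0.57117294 -2.39220888  5.79477119] [-0.39823614  0.06266269  0.06632285]
3 -93.21234500069168 -0.07482064062749517 [-0.39875282 -0.90333972  2.21901129] 0.6444406136870384 16.6917
6 -90.26599917133017 -0.037843514964284126 [ 0.23807537 -2.17713401  3.15351669] 0.6280088983476162 16.9417
9 -87.28703826030805 -0.08231205640874673 [ 0.42093646 -1.74400753  2.67979367] 0.6223989464342594 17.1917
12 -84.29840209034455 -0.016545264440748705 [-0.21230209 -1.63994767  2.78812118] 0.6201187334954739 17.4417
```

```bash
cat >> h.py <<'E'
def rd(n=6):
    a=[]
    for _ in range(n):
        ctrl.sleep(.03);a.append([ctrl.current_effort()[5],ctrl.current_wrist_torque()[2],ctrl.current_contact_force()[2]])
    a=np.array(a);return np.r_[a.mean(0),a.std(0)]
def step(q,d):
    q[5]+=d;ctrl.movej(q);r=rd();print(round(ctrl.current_q()[5],2),r.round(4),round(ctrl.current_t(),2),flush=True);return r
E
python3 - <<'E'
from h import *
import cv2
q=np.array(ctrl.current_q());q[5]=-84
for d in(6,6,6):step(q,d)
b=ctrl.read_camera("top");s=ctrl.read_camera("side");cv2.imwrite("pics/rawt2.png",b);cv2.imwrite("pics/raws2.png",s)
z=lambda a,k:cv2.resize(a,None,fx=k,fy=k,interpolation=cv2.INTER_CUBIC)
o=np.zeros((600,800,3),np.uint8)
o[:540,:360]=z(s[270:450,280:400],3);o[:400,370:800]=z(b[245:325,212:298],5)
cv2.imwrite("pics/t3.png",o)
E
```

```text
-78.15 [-0.0184 -0.152   3.0209  0.2447  0.0525  0.3521] 17.89
-72.13 [-0.0126 -0.1481  3.3835  0.242   0.0397  0.214 ] 18.34
-66.13 [-0.0106 -0.1909  3.4354  0.2428  0.0417  0.4603] 18.79
```

View pics/t3.png

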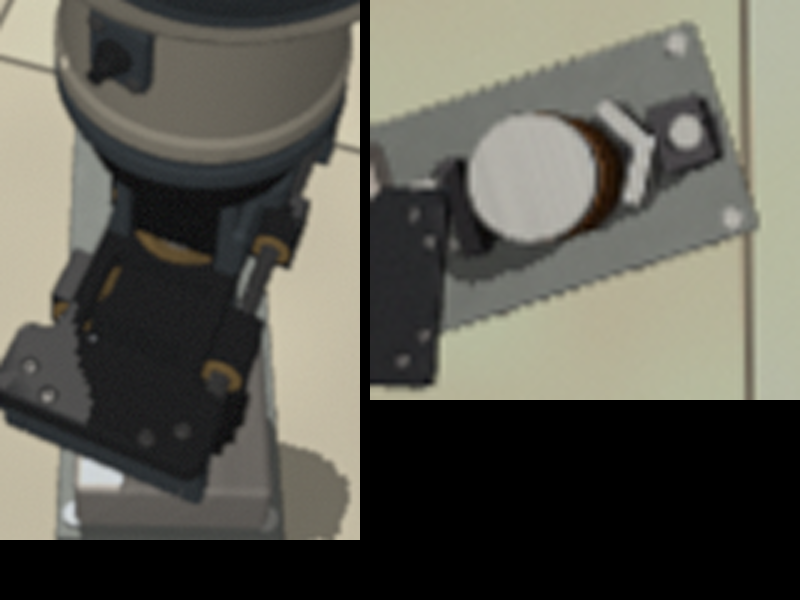

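```bash
cat >> h.py <<'E'
import cv2
def lid(img=None):
    b=ctrl.read_camera("top") if img is None else img
    g=b[255:312,222:262].min(2).astype(float)   # lid is bright and grey
    c=b[255:312,222:262].astype(int);sat=c.max(2)-c.min(2)
    m=((g>150)&(sat<25)).astype(np.uint8)
    n,l,st,ce=cv2.connectedComponentsWithStats(m);k=1+np.argmax(st[1:,4])
    y,x=np.nonzero(l==k);X=at("top",222+x.mean(),255+y.mean(),.104)[:2]-O
    return X@cy*1e3,st[k,4]
E
python3 - <<'E'
from h import *
print([lid(cv2.imread(f)) for f in("pics/rawt.png","pics/rawt2.png")])
q=np.array(ctrl.current_q());q[5]=-66
y0,_=lid();prev=y0
for i in range(16):
    r=step(q,4);y,a=lid();print("   jar y %.2f  area %d"%(y,a))
    if r[1]<-.30 or (y<y0-3 and y>prev-.25):break
    prev=y
E
```

```text
[(np.float64(-30.707331426926334), np.int32(466)), (np.float64(-30.718546624529722), np.int32(471))]
-62.08 [-0.0132 -0.1121  3.3273  0.1566  0.0119  0.4823] 19.39
   jar y -30.76  area 470
-58.08 [-0.0133 -0.1272  2.2051  0.1565  0.028   0.2844] 19.89
   jar y -30.72  area 471
-54.08 [-0.0132 -0.1058  2.8549  0.1564  0.0433  0.604 ] 20.39
   jar y -30.72  area 471
-50.08 [-0.013  -0.128   2.6674  0.1565  0.0283  0.1751] 20.89
   jar y -30.72  area 471
-46.16 [-0.0566 -0.1537  2.2679  0.1323  0.0318  0.2249] 21.39
   jar y -30.76  area 470
-42.17 [-0.0266 -0.094   2.4897  0.0959  0.0222  0.3401] 21.89
   jar y -31.02  area 471
-38.17 [-0.0101 -0.0896  2.351   0.0941  0.0331  0.7004] 22.39
   jar y -31.83  area 465
-34.17 [-0.0092 -0.0717  2.5999  0.0941  0.021   0.3443] 22.89
   jar y -32.44  area 470
-30.17 [-0.0091 -0.0972  2.5391  0.0941  0.0122  0.5956] 23.39
   jar y -33.13  area 470
-26.17 [-0.0089 -0.0781  2.9658  0.0941  0.0362  0.4855] 23.89
   jar y -33.88  area 468
-22.17 [-0.0089 -0.0736  2.8372  0.0941  0.0241  0.6126] 24.39
   jar y -34.44  area 470
-18.17 [-0.0091 -0.0844  2.9553  0.0941  0.0239  0.3608] 24.89
   jar y -35.18  area 470
-14.17 [-0.0091 -0.0869  2.641   0.0941  0.0269  0.5632] 25.39
   jar y -35.82  area 472
-10.17 [-0.009  -0.0988  2.9376  0.0941  0.0173  0.5322] 25.89
   jar y -36.57  area 468
-6.17 [-0.0092 -0.0805  2.8496  0.0941  0.0215  0.2754] 26.39
   jar y -37.21  area 470
-2.17 [-0.0094 -0.077   2.5231  0.0941  0.0265  0.1426] 26.89
   jar y -37.92  area 471
```

```bash
python3 - <<'E'
from h import *
q=np.array(ctrl.current_q());q[5]=-2
prev,_=lid()
for i in range(14):
    r=step(q,4);y,a=lid();print("   jar y %.2f  area %d"%(y,a))
    if r[1]<-.35 or y>prev-.4:break
    prev=y
E
```

```text
1.77 [-0.03   -0.1034  3.1198  0.1088  0.0182  0.4611] 27.44
   jar y -38.58  area 466
5.77 [-0.0066 -0.0871  3.131   0.0941  0.0252  0.6241] 27.94
   jar y -38.61  area 467
```

```bash
python3 - <<'E'
from h import *
q=np.array(ctrl.current_q());q[5]=6
for d in(4,4,2.5):
    r=step(q,d);y,a=lid();print("   jar y %.2f  area %d"%(y,a))
r=rd(20);print(r.round(3));cv2.imwrite("pics/rawt4.png",ctrl.read_camera("top"))
E
```

```text
9.73 [ 2.7000e-03 -6.6600e-02  2.8839e+00  1.0520e-01  1.5100e-02  3.8240e-01] 28.44
   jar y -38.71  area 467
13.7 [ 0.0311 -0.058   3.2102  0.1029  0.0369  0.3677] 28.94
   jar y -38.66  area 468
16.21 [0.1408 0.0939 3.086  0.0576 0.0145 0.5994] 29.44
   jar y -38.76  area 467
[0.097 0.093 3.106 0.    0.029 0.422]
```

```bash
python3 - <<'E'
from h import *
ctrl.command_gripper(.5); p=ctrl.current_tool_pos()
ctrl.move_l([p[0],p[1],.15],.12); ctrl.goto([*(K+[-.12,.06]),.25],R(30))
ctrl.sleep(.2)
b=ctrl.read_camera("top");s=ctrl.read_camera("side");cv2.imwrite("pics/rawt5.png",b);cv2.imwrite("pics/raws5.png",s)
print(lid(b),ctrl.current_t(),ctrl.current_tool_pos())
z=lambda a,k:cv2.resize(a,None,fx=k,fy=k,interpolation=cv2.INTER_CUBIC)
t0=cv2.imread("pics/top0.png")
o=np.zeros((600,800,3),np.uint8)
o[:540,:300]=z(s[270:450,285:385],3);o[:300,310:730]=z(b[260:320,170:254],5);o[300:600,310:730]=z(t0[260:320,170:254],5)
cv2.imwrite("pics/t5.png",o)
E
```

```text
(np.float64(-38.782375796736915), np.int32(462)) 32.5667 [0.37241905 0.29057107 0.24928235]
```

View pics/t5.png

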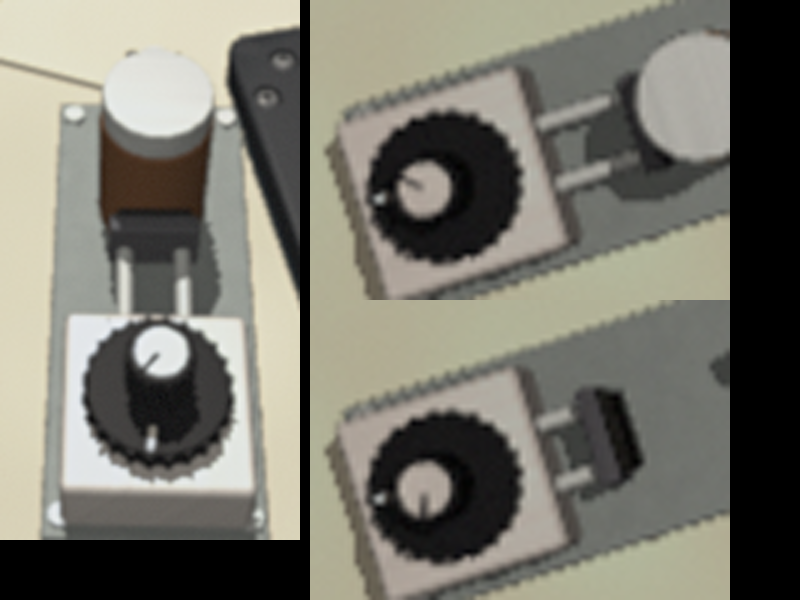

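```bash
python3 - <<'E'
from h import *
def pa(n,f):
    g=cv2.imread(f).min(2).astype(float);c=np.array(pix(n,[*K,.085]));c0=c.copy()
    # cap centroid of bright pixels near the projected centre, then dark-weighted direction in world on the cap plane
    yy,xx=np.mgrid[int(c[1])-12:int(c[1])+13,int(c[0])-14:int(c[0])+15]
    W=np.array([[at(n,x,y,.085)[:2]-K for x in xx[0]] for y in yy[:,0]])
    v=g[yy,xx];best=None
    m=np.hypot(*W.transpose(2,0,1))<.0115
    # fit: brightness of rotating dark half line
    G=cv2.resize(g,None,fx=1,fy=1)
    A=np.radians(np.arange(0,360,1));r=np.linspace(.003,.011,17);res=[]
    for dx in np.arange(-.002,.0021,.0005):
      for dy in np.arange(-.002,.0021,.0005):
        pts=np.array([[pix(n,[K[0]+dx+q*np.cos(a),K[1]+dy+q*np.sin(a),.085]) for q in r[::4]] for a in A[::4]],np.float32)
        s=cv2.remap(g.astype(np.float32),pts[...,0],pts[...,1],cv2.INTER_LINEAR).mean(1)
        i=s.argmin();d=[s[i-1],s[i],s[(i+1)%len(s)]];o=(d[0]-d[2])/(2*(d[0]-2*d[1]+d[2])+1e-9)
        res.append((np.median(s)-s[i],(i+o)*4))
    res.sort(reverse=True);return [round(x[1],1) for x in res[:5]]
for n,a,b in(("top","rawt","rawt5"),("side","raws","raws5")):print(n,pa(n,f"pics/{a}.png"),pa(n,f"pics/{b}.png"))
E
```

```text
top [np.float64(177.7), np.float64(181.6), np.float64(174.5), np.float64(177.8), np.float64(181.5)] [np.float64(62.2), np.float64(66.0), np.float64(69.1), np.float64(71.7), np.float64(63.9)]
side [np.float64(179.8), np.float64(175.0), np.float64(184.0), np.float64(179.4), np.float64(174.9)] [np.float64(62.9), np.float64(64.2), np.float64(68.4), np.float64(64.5), np.float64(66.5)]
```

```bash
python3 -c "
from bench import ctrl
print(ctrl.sign_off())"
```

```text
the job is handed in; nothing more can be done
None
```

The job is handed in: the jar stands upright in the clamp, seated against the stop at an estimated 10–13 N, worked out from about 0.24 rad of knob turn after seating rather than read directly; the ring mark looks unmoved and the hand is clear.

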